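Set the repair-stand leg to length and close its cam lever

TASK

A leg of the bicycle repair stand stands upright in its bench holder, foot end up. Raise the sliding inner leg until the dark ring on it is level with the pointer of the length mark, and then, while holding the leg at that height, slide the cam lever round until it is fully closed. Finish while holding: the lock is not pinned yet and the leg would sink, so do not let go of the leg and its lever; leave the length mark where it is set and do not disturb the mallet, the pail or the bottle.

Things in the scene. Friction and masses are not known exactly. Their poses are not given: they have to be found in the camera images.
- inner_leg: the sliding inner leg: upright aluminium tube, 28 mm diameter, in a fixed black outer tube (rim 110 mm above the table) on a fixed base plate. Origin on its axis at the dark ring's mid-height, z up. It starts fully down, slides freely up and down (100 mm travel), cannot turn, weighs about 0.5 kg with its lever and sinks when let go. A rubber foot, 44 mm diameter, tops it 90 mm above the ring.
- leg_ring (a point): centre of the dark ring round the inner leg (30 mm diameter, 6 mm tall), on the leg's axis at the ring's mid-height; the same point as the leg's origin
- mark_tip (a point): tip of the length mark's pointer: a thin level steel finger, 4 mm thick, on a black clip on an upright aluminium gauge bar (top 215 mm above the table) beside the leg, on the side away from the lever. The tip ends 3 mm from the leg's surface; its height is the height wanted for the ring, 30 to 80 mm above where the ring starts (122 mm above the table). Do not push it.
- lever_paddle (a point): grasp point, centre of the cam lever's paddle: upright aluminium plate 46 mm long (radially), 14 mm thick, 30 mm tall, pointing out from the leg, leftwards or to the robot; 73 mm from the leg's axis, 45 mm above the ring; x points outwards, z up. Pinched from above across its thickness it lifts the leg and swings round the leg's axis, so one grip does both. Nothing within 50 mm below it.
- cam_lever (a joint): angle of the cam lever about the leg's upright axis, rad: 0 fully closed (against a small black stop near the leg), grows anticlockwise seen from above as it opens, at most 1.5; starts open at 0.85 to 1.2, so it closes clockwise seen from above. It rides on the inner leg, rubs with about 0.1 N m and stays where it is left.
- mallet_mid (a point): point on the bench under the middle of the black rubber mallet; 260 mm long, lying on the bench; bystander
- pail_mid (a point): centre of a small white pail, 100 mm diameter, 95 mm tall; bystander
- bottle_mid (a point): centre of a clear plastic bottle, 62 mm diameter, 170 mm tall; bystander
Not all that is in view belongs to the job. What is shaped like the part that bears inner_leg but brown or yellow is not meant.

How it is judged:
By the outcome, as a careful person would: the job done as asked, in the order asked, and still so for the second after the job is handed in, while the arm keeps its last pose, push and grip.
It also fails if it takes over 45 s, if anything falls off the work surface, if the arm or the gripper's body presses on something with over 40 N, if the wrist force passes 120 N, or if a joint passes its speed limit or range.

ROBOT

A 6-joint arm with a two-finger parallel gripper is mounted at the origin on the work surface. World frame = base frame: x ahead of the robot, y to its left, z up, the work surface at z = 0. Lengths are in m, angles in rad, forces in N, time in s.
With the tool pointing down it reaches from about 0.35 to 0.975 m from the base axis. Payload 4.9 kg.
Tool frame: the origin (TCP) lies on the front face of the gripper's body, between the roots of the fingers; the fingertips stand ctrl.finger_overhang ahead of it and the grasp point (between the pads) lies 54 mm ahead of it (ctrl.finger_overhang is the distance from the TCP to the fingertips, in m); z points along the fingers, y is the line along which they close (so a half turn about z gives the same grasp; the last joint's range is limited). The gripper opens to 85 mm and grips with 20 to 120 N. Pads are 22 mm wide; open, the fingers measure 114 mm over their backs; the gripper's body (76 mm by 85 mm) begins 54 mm behind the grasp point. The pads swing forward as they close: fully open they stand 13 mm farther back than shut.
Start: joints at [1.09, 0.053, 1.613, -0, 1.476, -0.119], TCP at [0.221, 0.585, 0.304] pointing down, gripper open.
Joint ranges: [-3.01, 3.01], [-1.01, 2.22], [0.06, 2.58], [-1.02, 4.17], [0.09, 2.62], [-3.14, 3.14]. Speed limits (rad/s): [2.57, 2.57, 3.14, 3.14, 3.14, 3.14].

INTERFACE

Orientations are given as a rotation vector (axis times angle).
In Python, from station import ctrl, vision gives the robot as it stands. The module is installed in compiled form; this text tells all that it offers.
- The arm moves only by the tool drive_tool, never from a script. Its argument "rows" is a list of rows, each a list of 2 entries, a list of its own where there are three numbers: the shift along the tool's x, y, z in m, then the turn about the tool's z in rad. A call has 1 to 10 rows; each row shifts and turns the commanded pose from where the row before left it, along the tool's axes as they then stand; what a row does not reach is not made up. A row lasts 1/10 s, in which the tool goes at most 50 mm and 8.59 degrees, less where a joint would pass 70% of its speed; a pose out of reach is approached as far as the arm can. A call with a gripper value outside its range is refused whole. "jaw" is the closure, from 0 (fully open) to 1 (shut), set as the call begins (left out, the last holds). The fingers move at their own pace and stop on an object; "grip_force" is the grip in N (left out, the last holds). Time passes only in rows, so rows that do not move let the fingers close. It gives the time, the measured TCP pose, the force, the opening and the grip force at its end, in the units of the state.
- ctrl.get_obs(): the state, without advancing time (a new reading comes with each control period).
- vision.get_image(name): name is "scene" or "top" or "wrist"; returns a dict with "image" (400x640x3 uint8, blue, green, red), "vertical_fov" (degrees; the focal length in pixels is half the picture's height over the tangent of half this angle, whatever the lens; pixels are square), "cx", "cy" (the principal point, pixels), "R" (3x3) and "t" (3): a world point X has camera coordinates R X + t. Camera axes: x right, y down, z forward; pixel columns grow to the right and rows downward; lengths in m; the calibration is good to about 2 mm. A picture is of the moment at which its call begins. There is no depth.
- ctrl.finish_job(): hands the job in; it is judged then, once.
The state is a dict: "t": time; "q": joint angles; "dq": joint speeds; "effort": joint torques, N m; "tool_pos": TCP position; "tool_rot": TCP orientation; "contact_force": force on the tool from outside, world axes, zero at the start; "wrist_torque": the same for the moment, N m; "opening": finger opening in m; "grip_force": force on a finger pad.
Only numpy, scipy, OpenCV 4.12 (cv2) and the standard library are available. Lean on these libraries where they do the work, as an engineer would, in place of code of your own. Each camera call takes 0.05 s, during which the arm holds its last target. There are 200 camera calls.

## Working session

There is one attempt and no reset: what is moved stays moved. The work goes in short steps, Python scripts to look and compute and a tool call to move; the robot and the scene stay as the last step left them, time stands still between calls to the robot, and variables do not carry over. Pictures are saved under pics/ and viewed, at most 10 in all, crops included, and the job is handed in when it is done.

Besides the shell and the picture viewer there is one more tool, called after ">>>" by a JSON object that holds its "method" and its "body". drive_tool: Moves the arm, as the interface text tells. Its arguments: {"type":"object","properties":{"rows":{"type":"array","items":{"type":"array"}},"jaw":{"type":"number"},"grip_force":{"type":"number"}},"required":["rows"]}

```bash
mkdir -p pics; cat > h.py <<'E'
import numpy as np, cv2, pickle
from station import ctrl, vision
def snap(n,f):
    d=vision.get_image(n); cv2.imwrite(f'pics/{f}.png',d['image']); pickle.dump(d,open(f'{f}.pkl','wb')); return d
def load(f): return pickle.load(open(f+'.pkl','rb'))
def foc(d): return 200/np.tan(np.radians(d['vertical_fov'])/2)
def proj(d,X):
    c=d['R']@np.array(X,float)+d['t']; return np.array([d['cx'],d['cy']])+foc(d)*c[:2]/c[2]
def ray(d,p):
    R=np.array(d['R']); o=-R.T@d['t']; v=R.T@np.array([(p[0]-d['cx'])/foc(d),(p[1]-d['cy'])/foc(d),1]); return o,v/np.linalg.norm(v)
def atz(d,p,z):
    o,v=ray(d,p); return o+v*(z-o[2])/v[2]
def tri(L):
    A=np.zeros((3,3));b=np.zeros(3)
    for d,p in L:
        o,v=ray(d,p);P=np.eye(3)-np.outer(v,v);A+=P;b+=P@o
    return np.linalg.solve(A,b)
E
python3 - <<'E'
from h import *
for n in('scene','top'):
    d=snap(n,n+'0'); print(n,d['vertical_fov'],d['cx'],d['cy'],-d['R'].T@d['t'],d['image'].shape)
o=ctrl.get_obs(); print(o,ctrl.finger_overhang)
E
```

```text
scene 53.29898081052462 326.2141855260569 204.35637286996965 [1.1831454  0.2816598  0.89644273] (400, 640, 3)
top 42.79003656794055 325.78360794804576 198.0165901309308 [0.27131077 0.14775732 1.61790596] (400, 640, 3)
{'t': 0.1, 'q': array([ 1.08998841e+00,  5.33040604e-02,  1.61414144e+00, -8.94419606e-06,
        1.47602256e+00, -1.18990416e-01]), 'dq': array([ 0.0004245 , -0.00115418, -0.00282557,  0.0006937 , -0.00214991,
       -0.00140045]), 'effort': array([-1.31582756e-04, -3.94900453e+01, -3.71365678e+01, -1.08569589e-04,
        3.92136208e-03, -1.28294491e-05]), 'tool_pos': array([0.22103043, 0.58415361, 0.30278676]), 'tool_rot': array([-5.65146863e-01, -3.08978609e+00,  2.81803746e-03]), 'contact_force': array([ 0.0987201 ,  0.05595889, -0.28707743]), 'wrist_torque': array([-0.05266204,  0.05127662, -0.02210342]), 'grip_force': 0.0, 'opening': 0.08573449585801236} 0.0726
```

View pics/scene0.png

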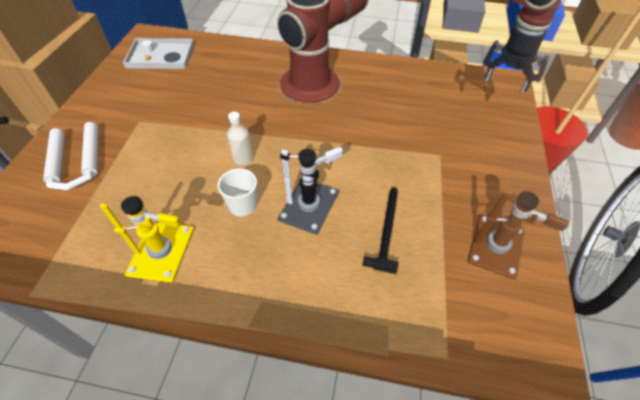

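View pics/top0.png

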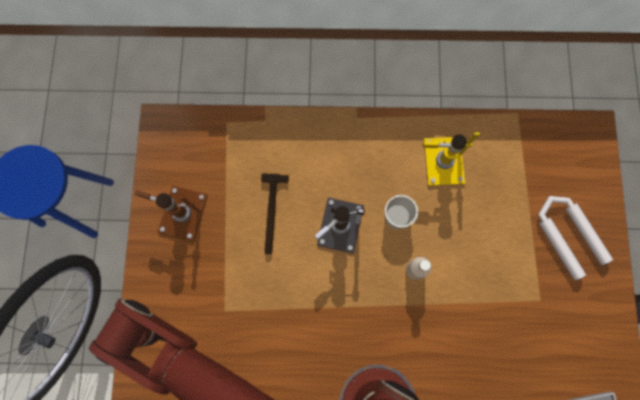

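Candidates: the yellow stand (scene 155,235; top 447,160), the brown stand (scene 500,230; top 180,210) and the aluminium leg on a dark plate (scene 308,185; top 340,222). By the description the last is meant. I'll check it in a close crop.

```bash
python3 - <<'E'
from h import *
a=load('scene0')['image'][135:240,260:360]; b=load('top0')['image'][185:265,300:380]
a=cv2.resize(a,None,fx=4,fy=4,interpolation=cv2.INTER_CUBIC); b=cv2.resize(b,None,fx=4.8,fy=4.8,interpolation=cv2.INTER_CUBIC)
h=np.zeros((420,400+len(b[0]),3),np.uint8); h[:,:400]=a; h[:len(b),400:]=b; cv2.imwrite('pics/crop0.png',h)
E
```

```text
(no output)
```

View pics/crop0.png

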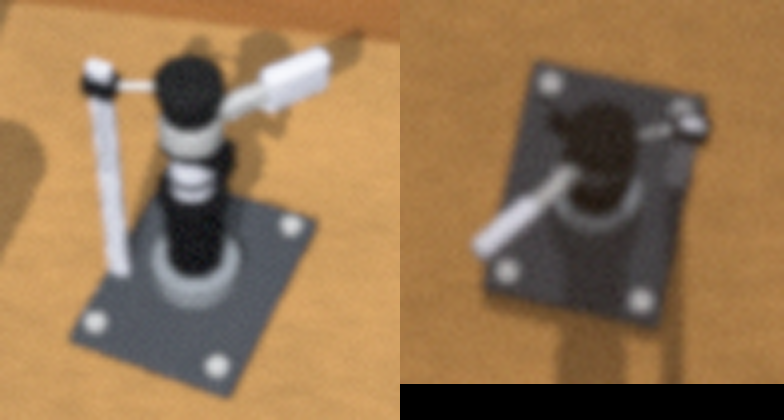

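The crop confirms it: dark plate, aluminium leg, paddle at crop (296,80) in the scene view and (507,227) in the top view, with the gauge bar and pointer opposite. Now I'll triangulate.

```bash
python3 - <<'E'
from h import *
s,t=load('scene0'),load('top0')
S=lambda x,y:(260+x/4-.375,135+y/4-.375)
T=lambda x,y:(300+(x-400)/4.8-.4,185+y/4.8-.4)
print('paddle',tri([(s,S(296,80)),(t,T(507,227))]))
print('pad top z.182', atz(s,S(296,72),.182),atz(t,T(507,227),.182))
print('tip',tri([(s,S(157,87)),(t,T(640,133))]))
print('clip',tri([(s,S(100,82)),(t,T(690,122))]))
print('foot .212',atz(s,S(190,80),.212),atz(t,T(605,128),.212))
for p in [(95,322),(217,365),(291,225)]: print('bs',atz(s,S(*p),.01))
for p in [(550,83),(508,271),(641,300)]: print('bt',atz(t,T(*p),.01))
print('bottle',atz(t,(420,266),.17),'pail',atz(t,(401,211),.095),'mallet',atz(t,(274,180),.03),atz(t,(269,250),.02))
E
```

```text
paddle [0.49236195 0.17272438 0.1699184 ]
pad top z.182 [0.49677655 0.17587482 0.182     ] [0.49089969 0.16992698 0.182     ]
tip [0.54444462 0.09594925 0.20084682]
clip [0.55105511 0.06488551 0.20513313]
foot .212 [0.54476782 0.12017779 0.212     ] [0.5456687  0.11335051 0.212     ]
bs [0.5902426  0.05902421 0.01      ]
bs [0.6079652  0.14753616 0.01      ]
bs [0.48045132 0.17410059 0.01      ]
bt [0.6152159 0.1456355 0.01     ]
bt [0.48791205 0.17135079 0.01      ]
bt [0.47023367 0.08347501 0.01      ]
bottle [ 0.40040899 -0.10836533  0.17      ] pail [ 0.5723352  -0.06766539  0.095     ] mallet [0.67979027 0.32942572 0.03      ] [0.45549952 0.3372301  0.02      ]
```

>>> {"method": "drive_tool", "body": {"rows": [[[-0.035,-0.025,-0.002],0],[[-0.035,-0.025,-0.002],0],[[-0.035,-0.025,-0.002],0],[[-0.035,-0.025,-0.002],0],[[-0.035,-0.025,-0.002],0],[[-0.035,-0.025,-0.002],0],[[-0.035,-0.025,-0.002],0],[[-0.035,-0.025,-0.002],0],[[-0.035,-0.025,-0.002],0],[[-0.035,-0.025,-0.002],0]], "jaw": 0}}

```text
t: 1.1
tool_pos: [0.4605, 0.2252, 0.3236]
tool_rot: [-0.565, -3.09, 0.0]
contact_force: [0.8, -0.4, -1.0]
opening: 0.0853
grip_force: 0.0
```

>>> {"method": "drive_tool", "body": {"rows": [[[0,0,0],0.1],[[0,0,0],0.1],[[0,0,0],0.1],[[0,0,0],0.1],[[0,0,0],0.07],[[0,0,0],0],[[0,0,0],0]]}}

```text
t: 1.8
tool_pos: [0.4599, 0.2268, 0.3235]
tool_rot: [-1.267, -2.874, 0.001]
contact_force: [-0.1, -0.3, 0.0]
opening: 0.0853
grip_force: 0.0
```

```bash
python3 - <<'E'
from h import *
d=snap('wrist','w1'); print(d['vertical_fov'],-d['R'].T@d['t']); print(d['R'])
for X in [(.492,.172,.182),(.543,.116,.212),(.5445,.096,.2)]: print(proj(d,X))
cv2.imwrite('pics/w1.png',cv2.resize(d['image'],None,fx=1.25,fy=1.25))
from scipy.spatial.transform import Rotation as Ro
o=ctrl.get_obs(); print(o['tool_pos'],Ro.from_rotvec(o['tool_rot']).as_matrix(),o['q'])
E
```

```text
64.62496573986972 [0.41456141 0.2774558  0.39356521]
[[ 7.38303605e-01  6.74468370e-01 -4.53281412e-04]
 [ 6.49920979e-01 -7.11252937e-01  2.67809598e-01]
 [ 1.80306705e-01 -1.98019389e-01 -9.63471750e-01]]
[303.4712551  295.04981994]
[302.60427039 409.80566907]
[287.92077273 412.0065008 ]
[0.45993954 0.22678854 0.32359593] [[-6.74479330e-01  7.38293574e-01 -4.81737644e-04]
 [ 7.38293706e-01  6.74479334e-01 -1.77437859e-04]
 [ 1.93920855e-04 -4.75342039e-04 -9.99999868e-01]] [ 3.12905649e-01 -2.30804998e-01  1.84587027e+00 -2.05510617e-05
  1.52704034e+00 -4.27352751e-01]
```

View pics/w1.png

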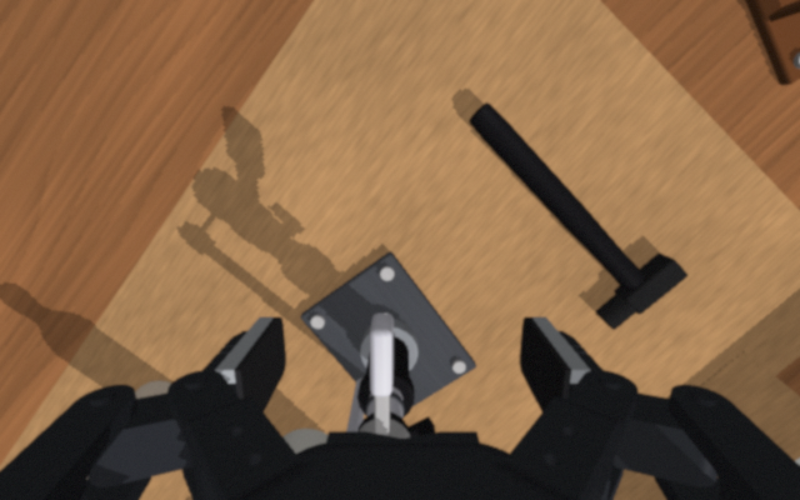

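Wrist view: the paddle's top face is centred near (382,362) of the enlarged picture, i.e. (305.5,289.5), and it runs vertically in the image, so the yaw is right. The foot is hidden behind the gripper.

```bash
python3 - <<'E'
from h import *
d=load('w1')
c=atz(d,(305.5,289.5),.182); a=atz(d,(304.8,264.5),.182); b=atz(d,(306,315),.182)
print(c,a,b,np.linalg.norm(a-b))
for p in [(387,273),(317,322),(459,367)]: print(atz(d,np.array(p)/1.25,.01))
r=a-b; print(np.degrees(np.arctan2(r[1],r[0])))
R=np.array([[-.6745,.7383],[.7383,.6745]]); print('tool shift',R.T@(c[:2]-[.46,.2268]))
E
```

```text
[0.49000771 0.1765477  0.182     ] [0.47596145 0.19158412 0.182     ] [0.50491806 0.16034508 0.182     ] 0.04259534112538397
[0.48762561 0.17409769 0.01      ]
[0.46930798 0.08360682 0.01      ]
[0.61775222 0.1466918  0.01      ]
132.82856365293537
tool shift [-0.05734147 -0.01174048]
```

>>> {"method": "drive_tool", "body": {"rows": [[[-0.031,-0.006,0],0],[[-0.03,-0.006,0],0],[[0,0,0.03],0],[[0,0,0.03],0],[[0,0,0.02],0],[[0,0,0.018],0],[[0,0,0],0],[[0,0,0],0]]}}

```text
t: 2.65
tool_pos: [0.4923, 0.1737, 0.226]
tool_rot: [-1.268, -2.874, 0.0]
contact_force: [-0.1, 0.8, 0.4]
opening: 0.0854
grip_force: 0.0
```

>>> {"method": "drive_tool", "body": {"rows": [[[0,0,0],0],[[0,0,0],0],[[0,0,0],0],[[0,0,0],0],[[0,0,0],0],[[0,0,0],0],[[0,0,0],0],[[0,0,0],0]], "jaw": 1, "grip_force": 70}}

```text
t: 3.45
tool_pos: [0.4919, 0.1733, 0.2264]
tool_rot: [-1.27, -2.872, 0.002]
contact_force: [-3.7, -3.6, 4.8]
opening: 0.013
grip_force: 68.0
```

```bash
python3 - <<'E'
from h import *
s=snap('scene','s2'); t=snap('top','t2')
a=s['image'][115:235,250:370]; b=t['image'][170:270,290:390]
a=cv2.resize(a,(480,480),interpolation=cv2.INTER_CUBIC); b=cv2.resize(b,(320,320),interpolation=cv2.INTER_CUBIC)
h=np.zeros((480,800,3),np.uint8); h[:,:480]=a; h[:320,480:]=b; cv2.imwrite('pics/c2.png',h)
o=ctrl.get_obs(); print(o['wrist_torque'],o['q'])
E
```

```text
[-0.4219999   0.60575887 -0.4391415 ] [ 1.96145850e-01 -1.35023859e-01  1.92713701e+00 -7.08909408e-04
  1.35125350e+00 -5.41571135e-01]
```

View pics/c2.png

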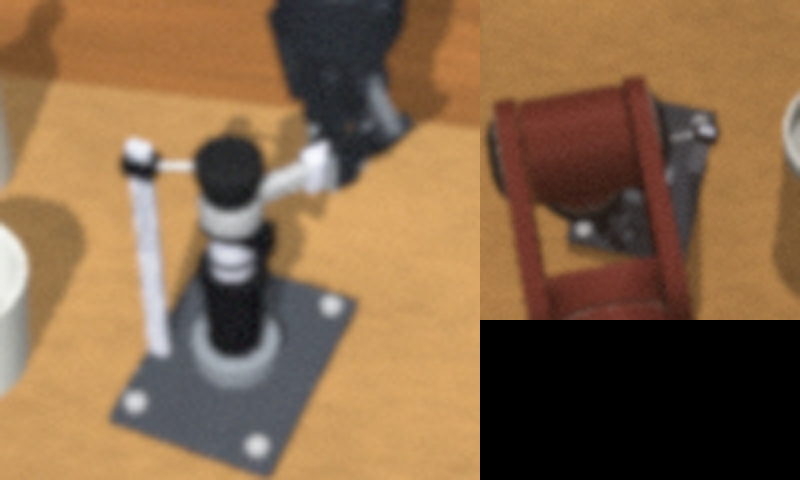

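The paddle is gripped (opening 13 mm). I'll lift 60 mm, then compare the ring with the pointer.

>>> {"method": "drive_tool", "body": {"rows": [[[0,0,-0.004],0],[[0,0,-0.008],0],[[0,0,-0.01],0],[[0,0,-0.01],0],[[0,0,-0.01],0],[[0,0,-0.01],0],[[0,0,-0.006],0],[[0,0,-0.002],0],[[0,0,0],0],[[0,0,0],0]]}}

```text
t: 4.55
tool_pos: [0.4918, 0.1732, 0.2867]
tool_rot: [-1.27, -2.872, 0.003]
contact_force: [-2.4, -4.2, -3.0]
opening: 0.0132
grip_force: 68.8
```

```bash
python3 - <<'E'
from h import *
s=snap('scene','s3')
I=[load(f'scene0')['image'].astype(float)]; 
ims=np.mean([s['image']]+[vision.get_image('scene')['image'] for _ in range(5)],0)
np.save('s3m.npy',ims)
a=cv2.resize(ims[125:195,270:340],(560,560),interpolation=cv2.INTER_CUBIC).clip(0,255); cv2.imwrite('pics/c3.png',a)
o=ctrl.get_obs(); print(o['tool_pos'],o['contact_force'],o['wrist_torque'],o['opening'])
E
```

```text
[0.49179396 0.17324975 0.28664067] [-3.41628598 -4.9479891  -2.25978039] [-0.68749484  0.44781373 -0.34182897] 0.012953631715381404[ WARN:0@9.724] global loadsave.cpp:1063 imwrite_ Unsupported depth image for selected encoder is fallbacked to CV_8U.
```

View pics/c3.png

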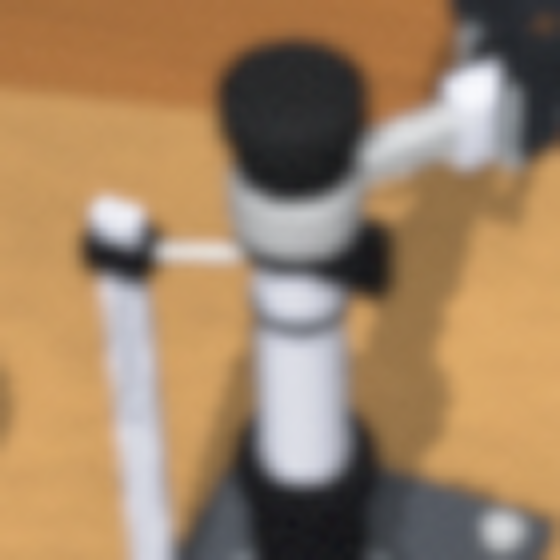

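```bash
python3 - <<'E'
from h import *
d=load('s3'); g=np.load('s3m.npy').mean(2)
lift=.28664-.2264; L=np.array([.543,.115]); C=(-d['R'].T@d['t'])
# ring profile cols at leg centre
for c in (305,306,307,308,309,310): print(c,g[158:172,c].round().astype(int))
for c in range(288,302): print(c,g[150:163,c].round().astype(int))
print('rows 158..171 / 150..162')
u=(C[:2]-L);u/=np.linalg.norm(u)
for z in (.182,.1822): print('ring front model',proj(d,[*(L+.015*u),z]), 'axis',proj(d,[*L,z]))
tip=np.array([.5465,.095])
for z in (.19,.195,.2,.205): print('tip model',z,proj(d,[*(L+.017*np.array([.157,-.988])),z]),proj(d,[*(L+.04*np.array([.157,-.988])),z]))
E
```

```text
305 [ 95 147 202 221 222 217 192 148 148 190 216 222 223 222]
306 [ 96 144 201 222 224 220 196 152 142 182 214 223 223 224]
307 [ 93 140 196 218 221 219 195 152 138 176 211 222 222 222]
308 [ 85 128 185 211 217 213 190 147 136 176 209 218 220 219]
309 [ 70 107 163 197 209 203 178 138 140 180 204 212 214 214]
310 [ 55  80 137 180 194 186 159 131 146 181 198 202 204 204]
288 [160 164 149 119  97  88  81  66  63  90 125 155 169]
289 [152 149 134 109  96 119 136 117 102 118 139 151 157]
290 [153 149 142 127 128 161 185 161 135 140 147 152 152]
291 [152 150 148 144 151 185 207 182 154 150 151 152 152]
292 [151 150 151 151 160 191 213 187 159 153 152 152 152]
293 [151 151 150 152 162 195 214 191 159 154 152 152 152]
294 [152 152 150 150 163 196 216 192 163 155 152 151 152]
295 [152 150 151 150 163 197 216 194 163 154 152 152 151]
296 [152 151 151 150 163 196 218 196 165 153 153 152 152]
297 [150 149 150 149 160 194 215 195 165 154 153 153 153]
298 [152 151 152 149 152 181 207 191 164 153 152 153 154]
299 [160 157 156 152 147 162 182 176 158 152 151 151 151]
300 [175 170 166 162 153 144 147 146 145 150 152 150 146]
301 [181 182 177 174 166 147 123 112 129 155 164 159 147]
rows 158..171 / 150..162
ring front model [305.7118964  167.02626097] axis [305.51769283 162.42562593]
ring front model [305.70953104 166.97022616] axis [305.51531718 162.36934742]
tip model 0.19 [298.37653308 159.9167635 ] [288.84860102 159.58803867]
tip model 0.195 [298.2866204  158.48448544] [288.71883325 158.1547523 ]
tip model 0.2 [298.19595171 157.04016459] [288.58797465 156.70941777]
tip model 0.205 [298.10451745 155.58364841] [288.45601142 155.25188251]
```

>>> {"method": "drive_tool", "body": {"rows": [[[0,0,-0.004],0],[[0,0,-0.006],0],[[0,0,-0.005],0],[[0,0,-0.002],0],[[0,0,0],0],[[0,0,0],0]]}}

```text
t: 5.45
tool_pos: [0.4918, 0.1732, 0.3037]
tool_rot: [-1.27, -2.872, 0.003]
contact_force: [-3.3, -5.9, -3.5]
opening: 0.0131
grip_force: 68.8
```

```bash
python3 - <<'E'
from h import *
s=snap('scene','s4')
m=np.mean([s['image']]+[vision.get_image('scene')['image'] for _ in range(5)],0); np.save('s4m.npy',m)
cv2.imwrite('pics/c4.png',cv2.resize(m[115:185,270:340].clip(0,255).astype(np.uint8),(560,560),interpolation=cv2.INTER_CUBIC))
g=m.mean(2)
for c in range(304,312): print(c,g[152:168,c].round().astype(int))
for c in range(294,304): print(c,g[150:163,c].round().astype(int))
print('row at 163',g[165,296:318].round().astype(int))
o=ctrl.get_obs(); print(o['t'],o['tool_pos'],o['contact_force'],o['opening'])
E
```

```text
304 [110 104 156 203 218 220 208 178 145 151 192 214 218 217 218 217]
305 [112  97 151 204 221 223 218 196 156 147 185 215 222 223 224 223]
306 [115  93 145 202 220 223 220 202 162 144 177 212 223 224 224 223]
307 [112  90 141 196 218 221 218 201 161 140 173 209 222 222 222 223]
308 [106  81 128 184 210 217 213 194 154 138 171 205 218 219 219 220]
309 [ 97  66 106 161 196 209 205 183 143 138 174 202 212 213 212 213]
310 [ 85  52  80 134 178 194 187 164 134 143 176 197 201 203 202 202]
311 [ 65  41  60 107 153 169 160 139 126 148 171 181 185 185 186 186]
294 [152 150 151 151 162 196 217 193 162 154 153 153 152]
295 [151 151 150 151 162 196 217 194 163 154 153 152 150]
296 [152 152 150 150 163 196 217 195 164 154 152 153 152]
297 [150 151 151 151 162 195 216 196 165 154 152 153 154]
298 [141 146 148 151 162 191 212 193 164 153 152 154 153]
299 [129 128 138 147 159 183 202 185 160 151 152 154 155]
300 [126 106 117 138 154 170 181 167 147 142 149 156 158]
301 [139 105  96 128 156 169 171 160 143 134 145 163 170]
302 [159 121  93 121 162 186 189 182 162 139 140 164 184]
303 [174 143 102 111 164 197 210 206 190 157 136 160 191]
row at 163 [151 153 152 150 146 153 178 204 217 223 224 222 219 213 203 185 168 158
 155 151 137 122]
5.75 [0.49179142 0.1731959  0.3037468 ] [-3.93988787 -4.69277609 -3.43668606] 0.012722388307094606
```

View pics/c4.png

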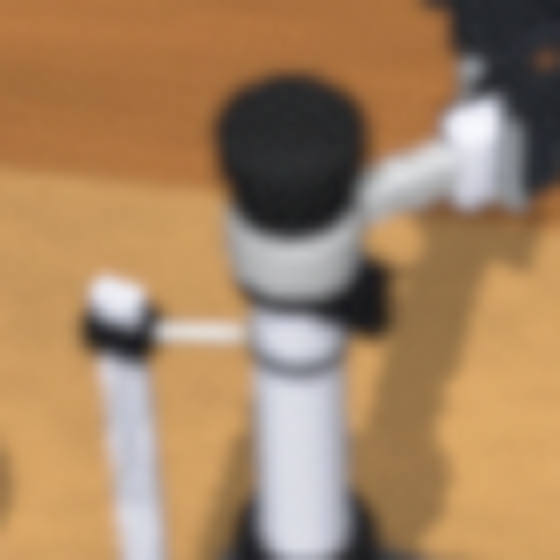

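```bash
python3 - <<'E'
from h import *
d=load('s4'); L=np.array([.543,.1115]); C=(-d['R'].T@d['t']); u=C[:2]-L; u/=np.linalg.norm(u)
P=[]
for f in ('s3m.npy','s4m.npy'):
    g=np.load(f).mean(2)
    for c in range(291,298):
        r=np.arange(153,160); w=g[153:160,c]-152; P.append((c,(r*w).sum()/w.sum()))
P=np.array(P); k=np.polyfit(P[:,0],P[:,1],1); print('pointer slope',k[0],'row at 298',np.polyval(k,298),'at axis 307.2',np.polyval(k,307.2))
for f,z,r0 in (('s3m.npy',.1822,160),('s4m.npy',.1993,155)):
    g=np.load(f).mean(2); rr=[]
    for c in (306,307,308):
        r=np.arange(r0+2,r0+11); w=(g[r,c].max()-g[r,c]).clip(3)-3; rr.append((r*w).sum()/w.sum())
    A=proj(d,[*L,z])
    # visible dark band: top rim outer edge back to tube (14mm), to bottom front edge
    up=proj(d,[*(L+.014*u),z+.003])[1]; lo=proj(d,[*(L+.015*u),z-.003])[1]
    print('ring meas',np.mean(rr),'axis row',np.mean(rr)-((up+lo)/2-A[1]),'model',A)
print('px/mm',(proj(d,[*L,.195])-proj(d,[*L,.205]))/10)
b=np.load('s4m.npy')
E
```

```text
pointer slope 0.0023796990209084064 row at 298 156.07445634281973 at axis 307.2 156.0963495738121
ring meas 165.69923526987205 axis row 161.2601546014782 model [304.10777438 162.15330096]
ring meas 160.81758792695823 axis row 156.3588953256947 model [303.88156039 157.27029098]
px/mm [0.01343498 0.29000476]
```

Ring is within 1 mm of the pointer, slightly low. I'll raise 0.5 mm and start closing along the arc.

>>> {"method": "drive_tool", "body": {"rows": [[[0,0,-0.0005],0],[[0,0,0],0],[[-0.0001,0.0038,0],0.05],[[-0.0001,0.0038,0],0.05],[[-0.0001,0.0038,0],0.05],[[-0.0001,0.0038,0],0.05],[[-0.0001,0.0038,0],0.05],[[-0.0001,0.0038,0],0.05],[[0,0,0],0],[[0,0,0],0]]}}

```text
t: 6.75
tool_pos: [0.5107, 0.1854, 0.3038]
tool_rot: [-1.686, -2.65, 0.005]
contact_force: [-2.6, -7.5, -3.4]
opening: 0.013
grip_force: 69.5
```

```bash
python3 - <<'E'
from h import *
from scipy.spatial.transform import Rotation as Ro
o=ctrl.get_obs(); R=Ro.from_rotvec(o['tool_rot']).as_matrix(); print(o['t'],o['tool_pos'],'F tool',R.T@o['contact_force'],'M tool',R.T@o['wrist_torque'],np.degrees(np.arctan2(R[1,0],R[0,0])),o['q'])
E
```

```text
6.75 [0.51071001 0.18540591 0.30378248] F tool [-5.67200846 -5.51824443  3.38488818] M tool [ 0.76872592 -0.57271334  0.58131492] 115.07137049052228 [ 0.21195557 -0.14150134  1.8011746  -0.00185487  1.48471385 -0.2254585 ]
```

>>> {"method": "drive_tool", "body": {"rows": [[[-0.0001,0.0038,0],0.05],[[-0.0001,0.0038,0],0.05],[[-0.0001,0.0038,0],0.05],[[-0.0001,0.0038,0],0.05],[[-0.0001,0.0038,0],0.05],[[-0.0001,0.0038,0],0.05],[[-0.0001,0.0038,0],0.05],[[-0.0001,0.0038,0],0.05],[[0,0,0],0],[[0,0,0],0]]}}

```text
t: 7.75
tool_pos: [0.5396, 0.1919, 0.3035]
tool_rot: [-2.18, -2.262, 0.009]
contact_force: [-5.4, -9.3, -4.0]
opening: 0.0127
grip_force: 69.7
```

```bash
cat > st.py <<'E'
from h import *
from scipy.spatial.transform import Rotation as Ro
o=ctrl.get_obs(); R=Ro.from_rotvec(o['tool_rot']).as_matrix(); p=o['tool_pos']; print(o['t'],p,'F tool',R.T@o['contact_force'],'M tool',R.T@o['wrist_torque'],'yaw',np.degrees(np.arctan2(R[1,0],R[0,0])),'pos ang',np.degrees(np.arctan2(p[1]-.115,p[0]-.543)))
E
python3 st.py
```

```text
7.75 [0.53963895 0.1918878  0.3035243 ] F tool [-9.07544027 -5.68989137  4.05718356] M tool [ 0.77068898 -1.23396882  0.54015579] yaw 92.13187971291194 pos ang 92.50301972139378
```

>>> {"method": "drive_tool", "body": {"rows": [[[-0.0003,0.003,-0.0002],0.04],[[-0.0003,0.003,-0.0002],0.04],[[-0.0003,0.003,0],0.04],[[-0.0003,0.003,0],0.04],[[0,0,0],0],[[0,0,0],0]]}}

```text
t: 8.35
tool_pos: [0.5513, 0.191, 0.3035]
tool_rot: [-2.352, -2.081, 0.008]
contact_force: [-6.4, -6.0, -3.9]
opening: 0.0127
grip_force: 69.2
```

```bash
python3 st.py
```

```text
8.35 [0.55133059 0.1910423  0.30354142] F tool [-6.71936125 -5.63470199  3.94958881] M tool [ 0.60521787 -0.98022494  0.49492885] yaw 82.99662449130766 pos ang 83.74805939385637
```

>>> {"method": "drive_tool", "body": {"rows": [[[-0.0001,0.003,-0.0002],0.04],[[-0.0001,0.003,0],0.04],[[-0.0001,0.003,0],0.04],[[0,0,0],0],[[0,0,0],0]]}}

```text
t: 8.85
tool_pos: [0.56, 0.1893, 0.3035]
tool_rot: [-2.472, -1.936, 0.009]
contact_force: [-7.6, -6.8, -4.1]
opening: 0.013
grip_force: 69.0
```

```bash
python3 st.py
```

```text
8.85 [0.56001588 0.18929596 0.30354525] F tool [-8.39628832 -5.73334787  4.1212036 ] M tool [ 0.49894377 -1.0665838   0.44830705] yaw 76.12987752334723 pos ang 77.10012158010346
```

Still no stop; continuing.

>>> {"method": "drive_tool", "body": {"rows": [[[-0.0002,0.003,0],0.04],[[-0.0002,0.003,0],0.04],[[0,0,0],0],[[0,0,0],0]]}}

```text
t: 9.25
tool_pos: [0.5633, 0.1883, 0.3024]
tool_rot: [-2.539, -1.84, 0.019]
contact_force: [-17.1, -5.2, -3.8]
opening: 0.0128
grip_force: 70.2
```

```bash
python3 st.py
```

```text
9.25 [0.56329557 0.18830847 0.30242197] F tool [-10.22500361 -14.59325571   4.04098742] M tool [ 1.60191318 -1.28001803 -1.12671427] yaw 71.87602401951706 pos ang 74.52516342253463
```

```bash
cat > ring.py <<'E'
from h import *
import sys
f=sys.argv[1]
s=snap('scene',f); m=np.mean([s['image']]+[vision.get_image('scene')['image'] for _ in range(5)],0); g=m.mean(2); rr=[]
for c in (306,307,308):
    r=np.arange(157,166); w=(g[r,c].max()-g[r,c]).clip(3)-3; rr.append((r*w).sum()/w.sum())
P=[]
for c in range(291,298):
    r=np.arange(153,160); w=g[153:160,c]-152; P.append((r*w).sum()/w.sum())
print('ring',np.mean(rr),'(160.82 at s4) pointer',np.mean(P)); print(g[152:168,307].round())
a=cv2.resize(m[100:200,255:375].clip(0,255).astype(np.uint8),(720,600),interpolation=cv2.INTER_CUBIC); cv2.imwrite(f'pics/{f}.png',a)
E
python3 ring.py s5
```

```text
ring 161.10900494625 (160.82 at s4) pointer 156.0518847263397
[139.  97. 118. 174. 211. 221. 221. 209. 174. 137. 156. 203. 221. 223.
 224. 223.]
```

View pics/s5.png

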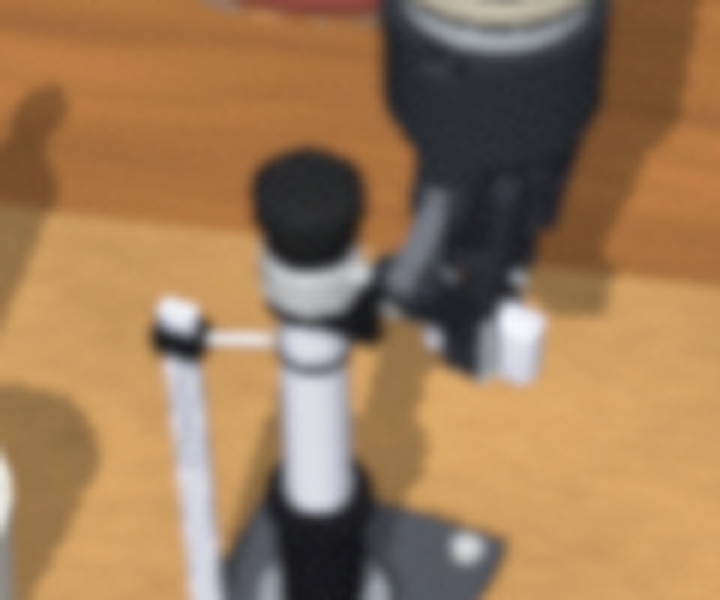

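The ring has sunk about 1 mm as the lever met its stop. I'll raise it, ease the over-rotation and press tangentially against the stop.

>>> {"method": "drive_tool", "body": {"rows": [[[-0.0003,0.001,-0.001],0],[[-0.0003,0.001,-0.001],-0.01],[[0,0,0],0],[[0,0,0],0],[[0,0,0],0]]}}

```text
t: 10.05
tool_pos: [0.5636, 0.1881, 0.3033]
tool_rot: [-2.526, -1.85, 0.023]
contact_force: [-21.6, -2.1, -3.9]
opening: 0.0126
grip_force: 68.7
```

```bash
python3 st.py; python3 ring.py s6; python3 st.py
```

```text
10.05 [0.56361898 0.18814907 0.30332481] F tool [ -8.45112814 -19.88353177   4.32728405] M tool [ 2.31326802 -0.92951031 -0.67419364] yaw 72.43573192836129 pos ang 74.258123373935
ring 160.8784133073641 (160.82 at s4) pointer 156.04518979468463
[117.  90. 139. 195. 219. 222. 219. 203. 163. 135. 167. 208. 223. 223.
 223. 223.]
10.35 [0.56362372 0.18816172 0.30332106] F tool [ -7.3335417  -19.18331004   4.94783537] M tool [ 2.34393922 -0.89236867 -0.66804139] yaw 72.43495116601929 pos ang 74.25727073301003
```

>>> {"method": "drive_tool", "body": {"rows": [[[0,0,-0.0009],0],[[0,0,0],0],[[0,0,0],0],[[0,0,0],0]]}}

```text
t: 10.75
tool_pos: [0.5636, 0.1881, 0.3041]
tool_rot: [-2.526, -1.85, 0.023]
contact_force: [-22.0, -1.6, -3.8]
opening: 0.0129
grip_force: 68.6
```

```bash
python3 st.py; python3 ring.py s7; python3 - <<'E'
from h import *
# pointer height vs ring: colour-wise finger profile for lighting bias
m=load('s7')['image'].astype(float)
print(m[152:161,292:297].mean(1).round(0))
E
```

```text
10.75 [0.56361151 0.18813683 0.30412729] F tool [ -8.08666425 -20.3999937    4.23390013] M tool [ 2.26328885 -0.9508289  -0.66739058] yaw 72.43315245457222 pos ang 74.26104095741829
ring 160.70919597353912 (160.82 at s4) pointer 156.0466555447528
[106.  86. 142. 198. 219. 221. 217. 196. 150. 135. 175. 210. 222. 223.
 223. 223.]
[[ 97. 154. 201.]
 [ 99. 156. 201.]
 [120. 164. 203.]
 [175. 196. 218.]
 [207. 217. 226.]
 [172. 191. 214.]
 [121. 164. 204.]
 [101. 158. 205.]
 [ 99. 157. 205.]]
```

```bash
python3 -c "
from station import ctrl
print(ctrl.finish_job())"
```

```text
the job is handed in; nothing more can be done
None
```

The job is handed in: I raised the leg until the dark ring was level with the pointer, within about 1 mm by my camera measurement, and swung the cam lever clockwise onto its stop. The gripper is still holding the paddle with a light push on the stop, and I planned no contact with the length mark, mallet, pail or bottle.

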